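# Seal the specimen chamber: crisscross the cover screws, then shut the vent

## Robot

A 7-joint arm with a two-finger parallel gripper is mounted at the origin on the work surface. World frame = base frame: x ahead of the robot, y to its left, z up, the work surface at z = 0. Lengths are in mm, angles in degrees, forces in N, time in s.
With the tool pointing down it reaches from about 400 to 900 mm from the base axis. Payload 5.5 kg.
Tool frame: the origin (TCP) lies midway between the tips of the shut fingers; the grasp point (between the pads) lies 19 mm behind it; z points along the fingers, y is the line along which they close (so a half turn about z gives the same grasp; the last joint's range is limited). The gripper opens to 85 mm and grips with 20 to 120 N. Pads are 22 mm wide; open, the fingers measure 114 mm over their backs; the gripper's body (76 mm by 85 mm) begins 54 mm behind the grasp point. The pads swing forward as they close: fully open they stand 13 mm farther back than shut.
Start: joints at [15.08, 28.699, -24.465, 88.831, 12.651, 65.22, -12.049], TCP at [650, 0.037, 231.31] pointing down, gripper open.
Joint ranges: [-164.97, 164.97], [-17.58, 116.51], [-87.97, 89.64], [11.32, 138.91], [-80.73, 260.73], [10.89, 115.49], [-147.41, 147.41]. Speed limits (degrees/s): [147.25, 147.25, 180, 180, 180, 180, 180].

## Interface

Orientations are given as a 3x3 rotation matrix whose columns are the frame's x, y, z axes.
In Python, from cell import robot gives the robot as it stands.
- The arm moves only by the shell command python3 jog.py 'ROWS' [OPENING] [FORCE]. ROWS is rows parted by semicolons, their numbers by spaces, 1 to 8 of them, each of 6 numbers: dx, dy, dz in mm, then a rotation vector rx, ry, rz in degrees; each row is the pose to reach, as a shift and turn from the pose commanded when the command began, along the tool's axes at that moment; what a row does not reach only later rows make up. A row lasts 1/8 s, in which the tool goes at most 62.5 mm and 10.7 degrees, less where a joint would pass 70% of its speed; a pose out of reach is approached as far as the arm can. OPENING is the finger opening in mm, set as the command begins (- or left out keeps the last). The fingers move at their own pace and stop on an object; FORCE is the grip in N (left out, the last holds). Time passes only in rows, so rows that do not move let the fingers close. It prints the time, the measured TCP pose, the force, the opening and the grip force at its end.
- robot.get_obs(): the state, without advancing time (a new reading comes with each control period).
- robot.camera(name): name is "scene" or "side" or "wrist"; returns a dict with "color" (480x640x3 uint8, red, green, blue), "vertical_fov" (degrees; the focal length in pixels is half the picture's height over the tangent of half this angle, whatever the lens; pixels are square), "cx", "cy" (the principal point, pixels), "origin" and "rotation" of the camera in the world. Camera axes: x right, y down, z forward; pixel columns grow to the right and rows downward; lengths in mm; the calibration is good to about 2 mm. A picture is of the moment at which its call begins. There is no depth.
- robot.close_job(): hands the job in; it is judged then, once.
The state is a dict: "time": time; "joint_positions": joint angles; "qvel": joint speeds; "effort": joint torques, N m; "position": TCP position; "eef_rot": TCP orientation; "force": force on the tool from outside, world axes, zero at the start; "moment": the same for the moment, N m; "opening": finger opening in mm; "finger_force": force on a finger pad.
Only numpy, scipy, OpenCV 4.12 (cv2) and the standard library are available. Lean on these libraries where they do the work, as an engineer would, in place of code of your own. Each camera call takes 0.05 s, during which the arm holds its last target. There are 200 camera calls.

## Task

Seal the specimen chamber: its cover is only finger-tight. Push the four orange clamping levers round clockwise, about a quarter turn at a time and in crisscross order (one lever, the diagonally opposite one, then the other two), so that the cover goes down level, until all four are fully home against their stops. Only then push the yellow vent handle clockwise until it is shut, square across its pipe; leave the other things on the bench where they are.

Things in the scene. Friction and masses are not known exactly. Their poses are not given: they have to be found in the camera images.
- chamber: Aluminium specimen chamber fixed to the bench: a tub 150 mm (its x) by 170 mm (its y), 70 mm high; origin at the centre of its underside on the bench, z up. On its -y side a brass vent pipe carries the vent cock (reaching 210 mm from the centre); on its +x face a round dial, on +y a 22 mm capped stub.
- cover: Steel-framed clear cover, 150 x 170 x 12 mm, black sponge gasket below; origin at the centre of its underside, axes as the chamber's. The four screws carry it: finger-tight, its underside is up to 74 mm above the bench; fully home it lies on the tub's rim (70 mm). A screw drops its corner 8 mm per turn, so one turned far ahead cocks the cover. It cannot be lifted off.
- lever_a (a joint): Orange lever of screw a (chamber corner +x +y, diagonal to c), rad. Clockwise from above tightens and raises it: 0 = lever points to the chamber's +y, 1.57 = +x, 3.14 = fully home at a dead stop along the cover's edge towards screw b (-y). Starts at 0 to 0.4. Stiff (0.25 to 0.4 N m, harder towards home), stays where left, sweeps outside the cover; a fingertip against its side pushes it round.
- screw_a (a point): Point on screw a's vertical axis (chamber x 55 mm, y 65 mm) at the mid-height of its lever, about 110 mm above the bench, sinking to 106 mm as it is screwed home. The hub here is 25 mm across, its top 8 mm above this point.
- tip_a (a point): Outer end of lever a: centre of its rounded 16 mm knob, 58 mm from the screw's axis at lever mid-height. The lever's arm between hub and knob is straight, 12 mm wide and 12 mm high, its underside 18 mm above the cover's top.
- lever_b (a joint): Orange lever of screw b (chamber corner +x -y, diagonal to d), rad. Clockwise from above tightens and raises it: 0 = lever points to the chamber's +x, 1.57 = -y, 3.14 = fully home at a dead stop along the cover's edge towards screw c (-x). Starts at 0 to 0.4. Stiff (0.25 to 0.4 N m, harder towards home), stays where left, sweeps outside the cover; a fingertip against its side pushes it round.
- screw_b (a point): Point on screw b's vertical axis (chamber x 55 mm, y -65 mm) at the mid-height of its lever, about 110 mm above the bench, sinking to 106 mm as it is screwed home. The hub here is 25 mm across, its top 8 mm above this point.
- tip_b (a point): Outer end of lever b: centre of its rounded 16 mm knob, 58 mm from the screw's axis at lever mid-height. The lever's arm between hub and knob is straight, 12 mm wide and 12 mm high, its underside 18 mm above the cover's top.
- lever_c (a joint): Orange lever of screw c (chamber corner -x -y, diagonal to a), rad. Clockwise from above tightens and raises it: 0 = lever points to the chamber's -y, 1.57 = -x, 3.14 = fully home at a dead stop along the cover's edge towards screw d (+y). Starts at 0 to 0.4. Stiff (0.25 to 0.4 N m, harder towards home), stays where left, sweeps outside the cover; a fingertip against its side pushes it round.
- screw_c (a point): Point on screw c's vertical axis (chamber x -55 mm, y -65 mm) at the mid-height of its lever, about 110 mm above the bench, sinking to 106 mm as it is screwed home. The hub here is 25 mm across, its top 8 mm above this point.
- tip_c (a point): Outer end of lever c: centre of its rounded 16 mm knob, 58 mm from the screw's axis at lever mid-height. The lever's arm between hub and knob is straight, 12 mm wide and 12 mm high, its underside 18 mm above the cover's top.
- lever_d (a joint): Orange lever of screw d (chamber corner -x +y, diagonal to b), rad. Clockwise from above tightens and raises it: 0 = lever points to the chamber's -x, 1.57 = +y, 3.14 = fully home at a dead stop along the cover's edge towards screw a (+x). Starts at 0 to 0.4. Stiff (0.25 to 0.4 N m, harder towards home), stays where left, sweeps outside the cover; a fingertip against its side pushes it round.
- screw_d (a point): Point on screw d's vertical axis (chamber x -55 mm, y 65 mm) at the mid-height of its lever, about 110 mm above the bench, sinking to 106 mm as it is screwed home. The hub here is 25 mm across, its top 8 mm above this point.
- tip_d (a point): Outer end of lever d: centre of its rounded 16 mm knob, 58 mm from the screw's axis at lever mid-height. The lever's arm between hub and knob is straight, 12 mm wide and 12 mm high, its underside 18 mm above the cover's top.
- vent (a joint): Yellow quarter-turn handle of the vent cock, in rad: 0 = open, handle along the pipe pointing away from the chamber (its -y); clockwise seen from above closes it; 1.57 = closed, a stop: handle square across the pipe, pointing to the chamber's -x. Starts at 0 to 0.15, takes 0.2 N m, stays where it is left.
- vent_axis (a point): On the vertical axis of the vent handle at its mid-height, 72 mm above the bench, at chamber x 0, y -135 mm. The brass valve body below is 34 mm across.
- vent_tip (a point): Outer end of the vent handle, 66 mm from its axis; the handle is 13 mm wide and 9 mm high.
- beaker: Empty glass beaker, 68 mm across, 85 mm tall; origin at the centre of its underside. Bystander.
- specimen_tray: Cream card specimen tray, 85 x 110 mm, 28 mm high; origin at the centre of its underside. Bystander.
- amber_bottle: Amber reagent bottle, 60 mm across, 120 mm tall; origin at the centre of its underside. Bystander.
- red_folder: Red bone folder lying flat, 26 x 170 x 8 mm, long along its y; origin at the centre of its underside. Bystander.

How it is judged:
By the outcome, as a careful person would: the job done as asked, in the order asked, and still so for the second after the job is handed in, with the robot touching nothing.
It also fails if it takes over 72 s, if anything falls off the work surface, if the arm or the gripper's body presses on something with over 40 N, if the wrist force passes 120 N, or if a joint passes its speed limit or range.

## Working session

There is one attempt and no reset: what is moved stays moved. The work goes in short steps, Python scripts to look and compute and a shell command to move; the robot and the scene stay as the last step left them, time stands still between calls to the robot, and variables do not carry over. Pictures are saved under pics/ and viewed, at most 10 in all, crops included, and the job is handed in when it is done.

```bash
ls; mkdir -p pics
python3 - <<'E'
from cell import robot
import cv2,numpy as np
o=robot.get_obs();print(o['time'],o['position'],o['eef_rot'],o['force'])
for n in ['scene','side','wrist']:
    c=robot.camera(n);cv2.imwrite(f'pics/{n}0.png',c['color'][...,::-1])
    print(n,c['vertical_fov'],c['cx'],c['cy'],c['origin'],np.round(c['rotation'],4).tolist())
E
```

```text
cell.py
jog.py
pics
0.0 [ 6.49288946e+02 -5.78915147e-02  2.30236494e+02] [[-4.70926894e-06  9.99998006e-01 -1.99714317e-03]
 [ 9.99999998e-01  4.84252046e-06  6.67162350e-05]
 [ 6.67257731e-05 -1.99714285e-03 -9.99998003e-01]] [-0.15503818  0.26891354 -0.1515937 ]
scene 49.12337267726649 318.6191993375146 227.35640849039447 [1223.94781637  599.61325533  729.16730165] [[-0.6529, 0.464, -0.5987], [0.7574, 0.412, -0.5066], [0.0116, -0.7842, -0.6204]]
side 52.63220423607755 315.08329757242416 229.99179545416118 [576.2010588  937.99909446 652.92989461] [[-0.9963, -0.0658, 0.0548], [-0.0822, 0.5561, -0.8271], [0.0239, -0.8285, -0.5594]]
wrist 69.55508876359183 318.76389517275953 235.46482216556782 [649.91395016  77.70450654 373.20055808] [[1.0, -0.0011, -0.0014], [-0.0015, -0.953, -0.3031], [-0.001, 0.3031, -0.953]]
```

View pics/scene0.png

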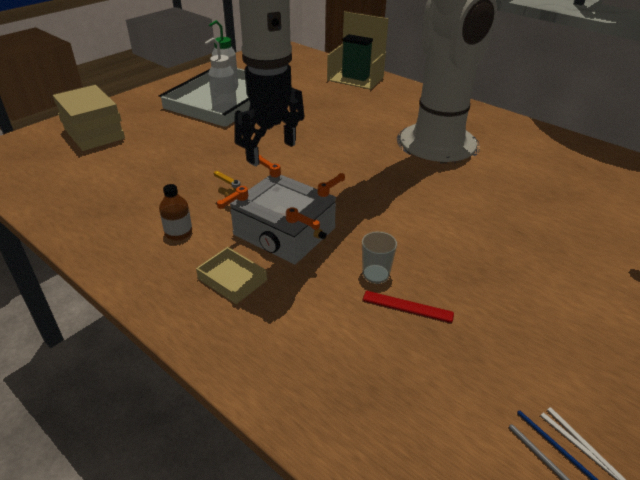

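View pics/side0.png

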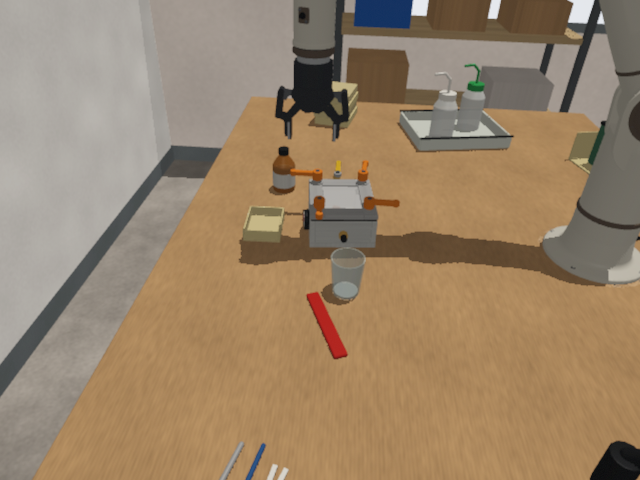

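Run:
```python
import cv2,numpy as np
s=cv2.imread('pics/scene0.png')[145:265,200:360];d=cv2.imread('pics/side0.png')[150:255,270:410]
f=lambda i:cv2.resize(i,None,fx=5,fy=5,interpolation=cv2.INTER_CUBIC)
cv2.imwrite('pics/zs.png',f(s));cv2.imwrite('pics/zd.png',f(d))
```

```text
(no output)
```

View pics/wrist0.png

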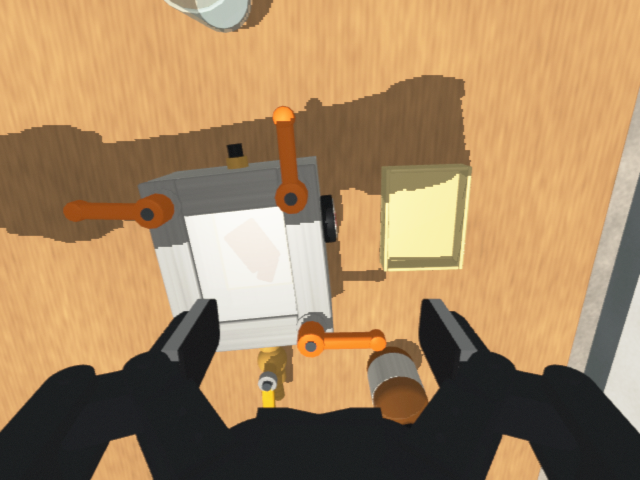

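View pics/zs.png

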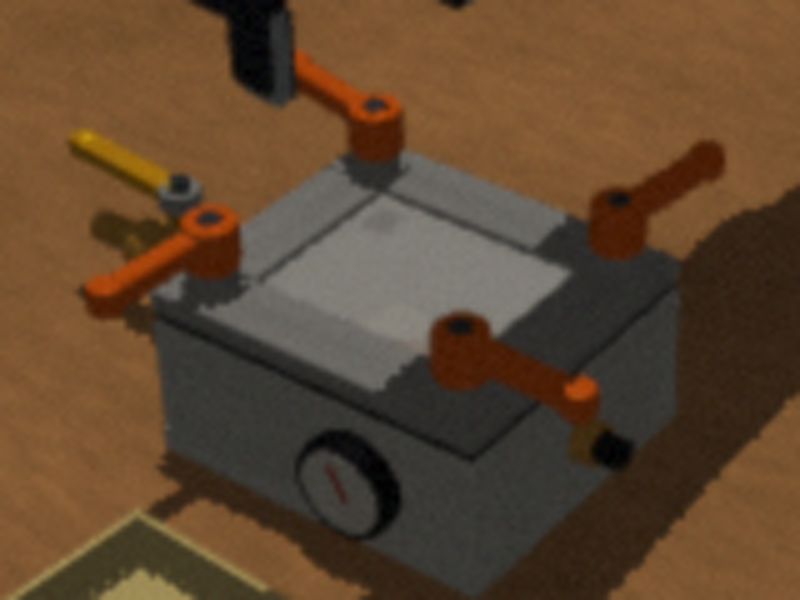

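View pics/zd.png

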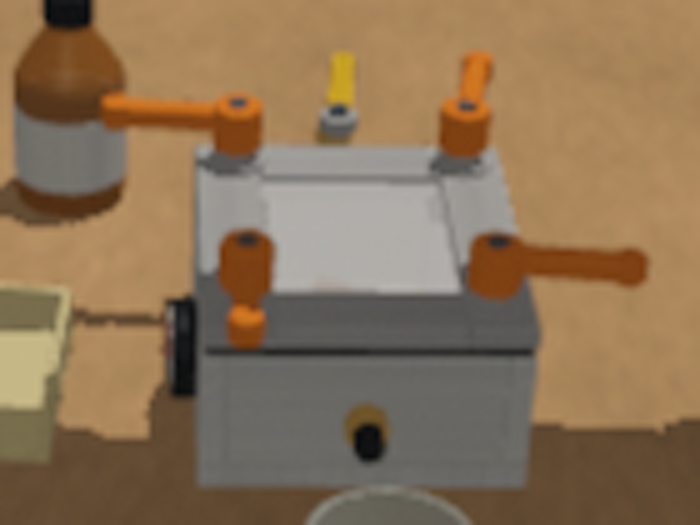

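```bash
cat > geo.py <<'E'
import numpy as np
def proj(cam,P):
    f=240/np.tan(np.radians(cam['vertical_fov'])/2)
    q=(np.asarray(P)-cam['origin'])@np.asarray(cam['rotation'])
    return np.array([cam['cx']+f*q[...,0]/q[...,2],cam['cy']+f*q[...,1]/q[...,2]]).T
E
cat > fit.py <<'E'
from cell import robot
import numpy as np
from geo import proj
from scipy.optimize import least_squares
cams={n:robot.camera(n) for n in['scene','side','wrist']}
S=lambda u,v:(u/5+199.6,v/5+144.6); D=lambda u,v:(u/5+269.6,v/5+149.6)
H={'scene':dict(a=S(461,326),b=S(210,219),c=S(376,104),d=S(619,199),v=S(181,184)),
 'side':dict(a=D(247,239),b=D(238,103),c=D(466,106),d=D(498,240),v=D(338,112)),
 'wrist':dict(a=(291,198.5),b=(311,346),d=(147.5,213.5))}
T={'scene':dict(a=S(580,391),b=S(103,296),d=S(709,160),v=S(82,140)),
 'side':dict(a=D(246,325),b=D(115,110),c=D(476,68),d=D(630,266),v=D(342,58)),
 'wrist':dict(a=(283,116),b=(377,341),d=(73,211))}
XY=dict(a=(55,65),b=(55,-65),c=(-55,-65),d=(-55,65),v=(0,-135))
A0=dict(a=90,b=0,c=-90,d=180,v=-90);L=dict(a=58,b=58,c=58,d=58,v=64)
K='abcdv'
def pts(p):
    x,y,w=p[:3];c,s=np.cos(w),np.sin(w);R=np.array([[c,-s],[s,c]])
    h,t={},{}
    for i,k in enumerate(K):
        l=np.array(XY[k],float);an=np.radians(A0[k])-p[3+i]
        z=(p[8] if k!='v' else p[9])
        h[k]=np.r_[R@l+[x,y],z+8 if k!='v' else z+8]
        t[k]=np.r_[R@(l+L[k]*np.array([np.cos(an),np.sin(an)]))+[x,y],z]
    return h,t
def res(p):
    h,t=pts(p);r=[]
    for j,n in enumerate(cams):
        o=p[10+3*j:13+3*j]
        for M,P in((H,h),(T,t)):
            for k,uv in M[n].items(): r+=list(proj(cams[n],P[k]+o)-uv)
    return np.r_[r,p[10:]/2]
p0=np.r_[600,0,0,np.zeros(5)+.2,110,72,np.zeros(9)]
s=least_squares(res,p0,loss='soft_l1')
print(s.cost,np.round(s.x,3));print(np.round(res(s.x),1).tolist())
h,t=pts(s.x)
for k in K:print(k,h[k].round(1),t[k].round(1))
E
python3 fit.py
```

```text
88.56953865944536 [ 5.81887e+02 -4.39390e+01  1.07000e-01  2.60000e-02  2.52360e+01
  2.02000e-01 -1.44397e+02  3.21100e+00  1.12770e+02  1.02726e+02
 -4.56000e-01  6.96000e-01 -7.02000e-01  9.12000e-01 -5.58000e-01
  9.70000e-01 -3.93000e-01 -1.20000e-01 -2.11000e-01]
[0.0, 0.0, -0.3, -0.4, -0.3, -0.3, 0.1, -0.1, -1.7, -11.4, 0.2, 1.3, 0.0, -0.3, -0.4, -0.3, 39.4, 10.7, -0.2, 0.1, -0.1, -0.1, 0.1, -0.2, 0.0, 0.3, 0.7, -10.8, 0.1, 0.3, 0.4, 0.1, 0.0, -0.1, -0.1, 0.1, -0.4, 14.6, -0.2, -0.5, 0.0, 0.8, -1.4, 0.2, -0.1, 0.0, 0.3, -0.0, 3.1, -0.3, -0.2, 0.3, -0.4, 0.5, -0.3, 0.5, -0.2, -0.1, -0.1]
a [629.6  26.6 120.8] [624.9  84.4 112.8]
b [ 643.5 -102.7  120.8] [ 701.5 -102.4  112.8]
c [ 534.2 -114.5  120.8] [ 528.7 -172.2  112.8]
d [520.2  14.8 120.8] [462.2  15.3 112.8]
v [ 596.4 -178.2  110.7] [ 594.  -114.2  102.7]
```

```bash
sed -i 's/zeros(5)+.2,110/zeros(5)+.05,110/; s/p0=np.r_\[600,0,0/p0=np.r_[582,-44,.1/' fit.py
cat >> fit.py <<'E'
f=lambda P:np.r_[proj(cams['scene'],np.r_[P,120])-[170.5,188],proj(cams['side'],np.r_[P,120])-[284,150]]
b=least_squares(f,[720,-150]);print('bottle',b.x,b.fun)
E
python3 fit.py
```

```text
7.178164467421863 [ 5.82077e+02 -4.36850e+01  1.07000e-01  2.50000e-02  1.03000e-01
  2.01000e-01  1.15000e-01  9.10000e-02  1.13056e+02  7.54770e+01
 -4.06000e-01  8.18000e-01 -7.24000e-01  7.26000e-01 -4.55000e-01
  9.09000e-01 -2.88000e-01 -3.18000e-01 -1.47000e-01]
[0.1, 0.0, -0.3, -0.4, -0.2, -0.3, 0.2, -0.1, -0.6, -0.9, 0.2, 1.3, 0.0, -0.3, -0.3, -0.2, 0.4, 0.8, -0.2, 0.1, -0.1, -0.1, 0.1, -0.2, 0.0, 0.3, 0.2, -1.0, 0.1, 0.3, 0.4, 0.1, 0.0, -0.1, -0.0, 0.1, -0.0, 1.6, -0.2, -0.5, -0.0, 0.8, -1.5, 0.1, -0.1, 0.0, 0.2, -0.0, 3.0, -0.3, -0.2, 0.4, -0.4, 0.4, -0.2, 0.5, -0.1, -0.2, -0.1]
a [629.8  26.8 121.1] [625.1  84.6 113.1]
b [ 643.7 -102.4  121.1] [ 701.7 -102.2  113.1]
c [ 534.3 -114.2  121.1] [ 528.9 -171.9  113.1]
d [520.4  15.1 121.1] [462.5  15.5 113.1]
v [ 596.5 -177.9   83.5] [ 597.5 -241.9   75.5]
bottle [ 739.21319868 -210.20719037] [ 0.10331312 -0.04188064 -0.11969573 -0.1824621 ]
```

```bash
cat > plan.py <<'E'
# usage: plan.py lever fromdeg todeg [r z hx hy]  -> world waypoints, and rows (tool axes: dx=Y dy=X dz=-Z) from commanded pose
import sys,numpy as np
from cell import robot
C=np.array([582.1,-43.7]);W=.107
XY=dict(a=(55,65),b=(55,-65),c=(-55,-65),d=(-55,65),v=(0,-135));A0=dict(a=90,b=0,c=-90,d=180,v=-90)
k=sys.argv[1];a,b=map(float,sys.argv[2:4]);r,z,hx,hy=(list(map(float,sys.argv[4:]))+[40,98,14.5,11][len(sys.argv)-4:])
c,s=np.cos(W),np.sin(W);S=C+np.array([[c,-s],[s,c]])@XY[k]
def P(q,gap=0):
    t=np.radians(A0[k]-q)+W;u=np.array([np.cos(t),np.sin(t)]);n=np.array([u[1],-u[0]])
    return S+r*u-(6+hx*abs(n[0])+hy*abs(n[1])+gap)*n
o=robot.get_obs();cmd=np.round(o['position']+[.7,.1,1.1])
T=lambda w,zz:np.round([w[1]-cmd[1],w[0]-cmd[0],cmd[2]-zz])
print('t',o['time'],'F',np.round(o['force'],1))
p=P(a,8);print('hover',T(p,140),'down',T(p,z))
p0=np.r_[np.round(p),z]
for q in np.linspace(a,b,7):
    w=P(q);print(q,np.round([w[1]-p0[1],w[0]-p0[0]]))
w=P(b,12);print('retreat',np.round([w[1]-p0[1],w[0]-p0[0]]))
E
python3 plan.py a 2 90
```

```text
t 0.45 F [-0.1 -0.4  0.1]
hover [ 65. -53.  92.] down [ 65. -53. 134.]
2.0 [0. 8.]
16.666666666666664 [ 5. 17.]
31.333333333333332 [ 8. 27.]
46.0 [ 8. 39.]
60.666666666666664 [ 4. 51.]
75.33333333333333 [-4. 62.]
90.0 [-16.  70.]
retreat [-4. 68.]
```

```bash
python3 jog.py '33 -26 30 0 0 0;65 -53 60 0 0 0;65 -53 92 0 0 0;65 -53 92 0 0 0;65 -53 115 0 0 0;65 -53 134 0 0 0;65 -53 134 0 0 0' 0 40
python3 jog.py '0 8 0 0 0 0;5 17 0 0 0 0;8 27 0 0 0 0;8 39 0 0 0 0;4 51 0 0 0 0;-4 62 0 0 0 0;-16 70 0 0 0 0;-16 70 0 0 0 0'
python3 - <<'E'
from cell import robot
import cv2
for n in ['scene','side']:
    c=robot.camera(n)['color'][...,::-1]
    c=c[130:270,190:370] if n=='scene' else c[140:260,250:430]
    cv2.imwrite(f'pics/{n}1.png',cv2.resize(c,None,fx=4,fy=4,interpolation=cv2.INTER_CUBIC))
E
```

```text
time: 1.32
position: [596.3, 64.3, 96.3]
eef_rot: [[0.001, 1.0, -0.002], [1.0, -0.001, -0.0], [-0.0, -0.002, -1.0]]
force: [0.5, 0.2, 0.4]
opening: -0.2
finger_force: 0.0
time: 2.33
position: [666.1, 50.6, 96.7]
eef_rot: [[-0.0, 1.0, -0.003], [1.0, 0.0, 0.002], [0.002, -0.003, -1.0]]
force: [-1.3, 2.6, -1.6]
opening: 0.0
finger_force: 1.0
```

View pics/scene1.png

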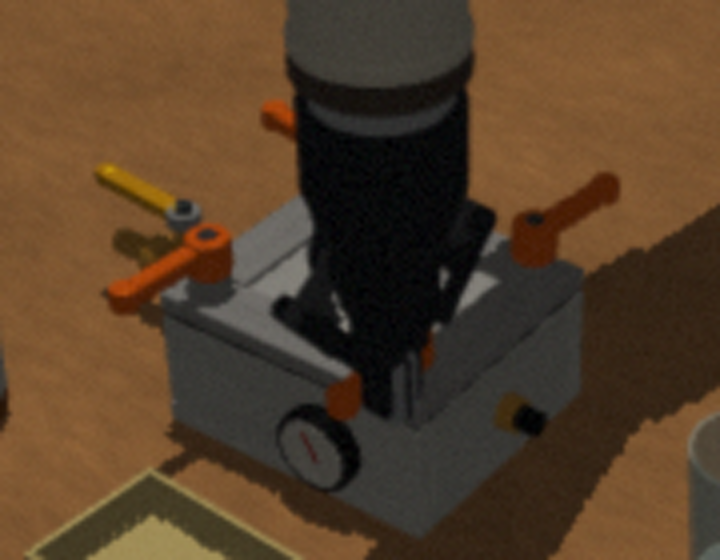

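```bash
python3 jog.py '12 -2 0 0 0 0;12 -2 -25 0 0 0;12 -2 -50 0 0 0;12 -2 -50 0 0 0'; python3 plan.py c 11 90
```

```text
time: 2.92
position: [667.8, 61.9, 150.9]
eef_rot: [[-0.0, 1.0, 0.007], [1.0, 0.0, 0.0], [0.0, 0.007, -1.0]]
force: [0.5, -0.4, 0.1]
opening: 0.1
finger_force: 0.0
t 2.925 F [ 0.5 -0.4  0.1]
hover [-219. -109.   12.] down [-219. -109.   54.]
11.0 [ 1. -8.]
24.166666666666664 [ -2. -16.]
37.33333333333333 [ -4. -26.]
50.5 [ -3. -36.]
63.666666666666664 [  2. -47.]
76.83333333333333 [ 10. -56.]
90.0 [ 20. -63.]
retreat [  8. -62.]
```

```bash
python3 jog.py '18 47 0 0 0 0;36 94 0 0 0 0;54 140 0 0 0 0;72 187 8 0 0 0;72 187 8 0 0 0;72 187 30 0 0 0;72 187 52 0 0 0;72 187 52 0 0 0'
python3 jog.py '-8 0 0 0 0 0;-15 3 0 0 0 0;-24 6 0 0 0 0;-34 5 0 0 0 0;-45 2 0 0 0 0;-55 -5 0 0 0 0;-63 -15 0 0 0 0;-63 -15 0 0 0 0'
python3 jog.py '1 12 0 0 0 0;1 12 -25 0 0 0;1 12 -52 0 0 0;1 12 -52 0 0 0'; CMD="681 -139 148" python3 plan.py d 7 90
```

```text
time: 6.42
position: [680.6, -78.2, 92.8]
eef_rot: [[0.001, 1.0, -0.006], [1.0, -0.001, -0.0], [-0.0, -0.006, -1.0]]
force: [-0.6, -0.3, -0.3]
opening: 0.1
finger_force: 0.0
time: 7.42
position: [671.5, -138.6, 98.4]
eef_rot: [[-0.001, 1.0, 0.006], [1.0, 0.001, 0.002], [0.002, 0.006, -1.0]]
force: [3.4, 3.8, -0.2]
opening: 0.1
finger_force: 1.8
time: 7.92
position: [683.7, -140.3, 151.6]
eef_rot: [[0.001, 1.0, 0.006], [1.0, -0.001, -0.002], [-0.002, 0.006, -1.0]]
force: [-0.2, -0.5, 0.9]
opening: 0.1
finger_force: 0.0
t 7.925 F [-0.2 -0.5  0.9]
hover [ 129. -201.    8.] down [ 129. -201.   50.]
7.0 [8. 0.]
20.833333333333336 [16. -3.]
34.66666666666667 [24. -5.]
48.5 [34. -5.]
62.333333333333336 [45. -2.]
76.16666666666667 [55.  5.]
90.0 [63. 15.]
retreat [61.  3.]
```

```bash
python3 jog.py '32 -50 0 0 0 0;64 -100 0 0 0 0;96 -150 0 0 0 0;129 -201 8 0 0 0;129 -201 8 0 0 0;129 -201 30 0 0 0;129 -201 52 0 0 0;129 -201 52 0 0 0'
python3 jog.py '8 0 0 0 0 0;16 -3 0 0 0 0;24 -5 0 0 0 0;34 -5 0 0 0 0;45 -2 0 0 0 0;55 5 0 0 0 0;63 15 0 0 0 0;63 15 0 0 0 0'
python3 jog.py '-2 -12 0 0 0 0;-2 -12 -25 0 0 0;-20 -50 -52 0 0 0;-40 -80 -52 0 0 0;-40 -80 -52 0 0 0'
python3 - <<'E'
from cell import robot
import cv2,numpy as np
o=[]
for n in ['scene','side']:
    c=robot.camera(n)['color'][...,::-1]
    c=c[145:265,190:350] if n=='scene' else c[150:260,270:410]
    o.append(cv2.resize(c,(400,300),interpolation=cv2.INTER_CUBIC))
cv2.imwrite('pics/r1.png',np.hstack(o))
E
```

```text
time: 8.93
position: [479.4, -10.6, 94.9]
eef_rot: [[0.001, 1.0, -0.003], [1.0, -0.001, 0.0], [0.0, -0.003, -1.0]]
force: [-0.7, -0.1, -0.7]
opening: -0.1
finger_force: 0.0
time: 9.93
position: [493.9, 52.2, 96.5]
eef_rot: [[0.0, 1.0, -0.003], [1.0, -0.0, -0.002], [-0.002, -0.003, -1.0]]
force: [-2.8, -3.4, 0.1]
opening: -0.2
finger_force: 1.8
time: 10.55
position: [412.8, 11.7, 148.8]
eef_rot: [[0.002, 1.0, 0.0], [1.0, -0.002, -0.002], [-0.002, 0.0, -1.0]]
force: [-0.2, 0.3, -0.7]
opening: 0.3
finger_force: 0.0
```

View pics/r1.png

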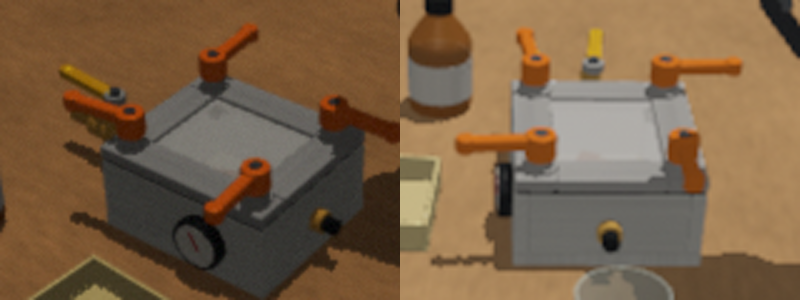

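```bash
CMD="415 13 148" python3 plan.py a 84 183 40 96; CMD="0 0 148" python3 plan.py c 84 183 40 96
```

```text
t 10.65 F [0.9 0.8 0.1]
hover [ 49. 248.   8.] down [ 49. 248.  52.]
84.0 [-7.  2.]
100.5 [-20.   8.]
117.0 [-29.  12.]
133.5 [-41.  13.]
150.0 [-53.  10.]
166.5 [-65.   2.]
183.0 [-74. -10.]
retreat [-73.   2.]
t 10.65 F [0.9 0.8 0.1]
hover [-150.  501.    8.] down [-150.  501.   52.]
84.0 [ 8. -2.]
100.5 [21. -8.]
117.0 [ 30. -12.]
133.5 [ 41. -13.]
150.0 [ 54. -10.]
166.5 [66. -2.]
183.0 [75. 10.]
retreat [74. -2.]
```

```bash
python3 jog.py '12 60 0 0 0 0;24 120 0 0 0 0;36 180 0 0 0 0;49 248 8 0 0 0;49 248 8 0 0 0;49 248 30 0 0 0;49 248 52 0 0 0;49 248 52 0 0 0'
python3 jog.py '-7 2 0 0 0 0;-20 8 0 0 0 0;-29 12 0 0 0 0;-41 13 0 0 0 0;-53 10 0 0 0 0;-65 2 0 0 0 0;-74 -10 0 0 0 0;-74 -10 0 0 0 0'
CMD="663 62 96" python3 plan.py a 84 183 40 96|head -1
python3 - <<'E'
from cell import robot
import cv2,numpy as np
robot.get_obs()
c=robot.camera('wrist')['color'][...,::-1];cv2.imwrite('pics/w2.png',c)
E
```

```text
time: 11.65
position: [659.6, 61.1, 93.3]
eef_rot: [[-0.0, 1.0, -0.006], [1.0, 0.0, -0.001], [-0.001, -0.006, -1.0]]
force: [0.4, -0.3, -0.7]
opening: -0.2
finger_force: 0.0
time: 12.65
position: [656.3, -10.3, 98.9]
eef_rot: [[-0.0, 1.0, 0.008], [1.0, 0.0, 0.003], [0.003, 0.008, -1.0]]
force: [3.6, 4.6, 0.6]
opening: 0.0
finger_force: 2.4
t 12.65 F [3.6 4.6 0.6]
```

View pics/w2.png

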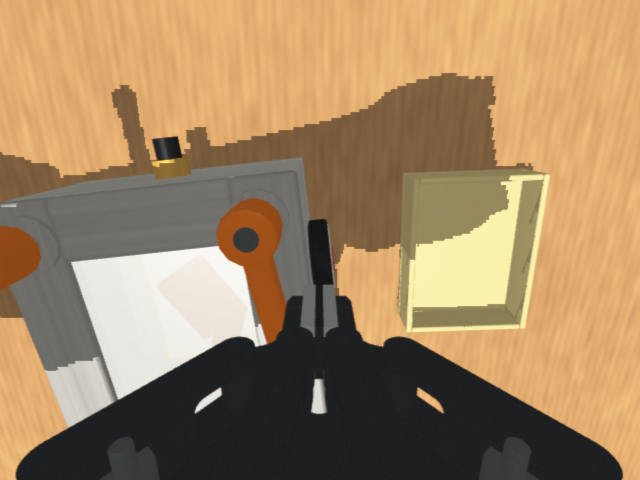

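```bash
python3 jog.py '0 -4 0 0 0 0;0 -8 0 0 0 0;0 -8 0 0 0 0;0 -8 0 0 0 0' | egrep 'pos|force'
python3 jog.py '0 -4 0 0 0 0;0 -4 0 0 0 0;0 -4 0 0 0 0' | egrep 'pos|force'
```

```text
position: [650.9, -11.7, 99.3]
force: [10.3, 3.2, -3.9]
finger_force: 5.0
position: [649.9, -11.7, 100.0]
force: [16.6, 3.4, -6.2]
finger_force: 8.4
```

```bash
python3 jog.py '0 -5 0 0 0 0;0 -5 0 0 0 0;0 -5 0 0 0 0' | egrep 'pos|force'
python3 jog.py '0 12 0 0 0 0;0 24 0 0 0 0;0 24 -25 0 0 0;0 24 -52 0 0 0;0 24 -52 0 0 0'
CMD="660 -12 148" python3 plan.py c 84 186 40 94 10 10
python3 - <<'E'
from cell import robot
import cv2,numpy as np
c=robot.camera('side')['color'][...,::-1]; s=robot.camera('scene')['color'][...,::-1]
cv2.imwrite('pics/s3.png',np.hstack([cv2.resize(s[145:265,190:350],(400,300),interpolation=2),cv2.resize(c[150:260,270:410],(400,300),interpolation=2)]))
E
```

```text
position: [648.7, -11.7, 101.0]
force: [26.0, 2.2, -11.8]
finger_force: 12.5
time: 14.58
position: [661.9, -12.7, 151.0]
eef_rot: [[0.001, 1.0, 0.004], [1.0, -0.001, -0.001], [-0.001, 0.005, -1.0]]
force: [-0.1, 0.1, -0.3]
opening: -0.0
finger_force: 0.0
t 14.575 F [-0.1  0.1 -0.3]
hover [-136. -159.    8.] down [-136. -159.   54.]
84.0 [ 8. -2.]
101.0 [20. -8.]
118.0 [ 31. -11.]
135.0 [ 43. -10.]
152.0 [56. -6.]
169.0 [67.  4.]
186.0 [74. 17.]
retreat [74.  5.]
```

View pics/s3.png

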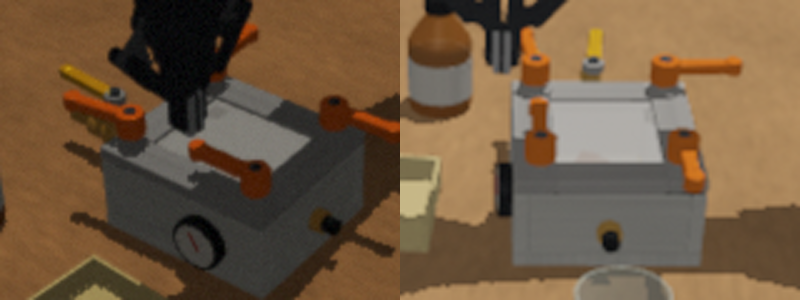

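```bash
python3 jog.py '-34 -40 0 0 0 0;-68 -80 0 0 0 0;-102 -120 0 0 0 0;-136 -159 8 0 0 0;-136 -159 8 0 0 0;-136 -159 30 0 0 0;-136 -159 54 0 0 0;-136 -159 54 0 0 0' |egrep 'pos|force'
python3 jog.py '8 -2 0 0 0 0;20 -8 0 0 0 0;31 -11 0 0 0 0;43 -10 0 0 0 0;56 -6 0 0 0 0;67 4 0 0 0 0;74 14 0 0 0 0;74 17 0 0 0 0' |egrep 'pos|force'
python3 jog.py '0 3 0 0 0 0;0 5 0 0 0 0;0 5 0 0 0 0;0 5 0 0 0 0' |egrep 'pos|force'
python3 jog.py '0 9 0 0 0 0;0 9 0 0 0 0;0 9 0 0 0 0' |egrep 'pos|force'
```

```text
position: [499.2, -146.9, 92.1]
force: [0.4, 0.6, 0.3]
finger_force: 0.0
position: [510.8, -76.9, 93.7]
force: [-20.2, -6.7, 13.0]
finger_force: 10.8
position: [511.3, -76.6, 93.3]
force: [-28.3, -6.1, 19.6]
finger_force: 14.3
position: [513.3, -76.0, 92.5]
force: [-45.1, -3.4, 36.5]
finger_force: 23.6
```

```bash
python3 jog.py '0 -15 0 0 0 0;0 -35 0 0 0 0;0 -35 0 0 0 0;0 -35 -25 0 0 0;0 -35 -54 0 0 0;0 -35 -54 0 0 0' |egrep 'time|pos|force'
CMD="497 -74 148" python3 plan.py b 84 186 40 94 10 10;CMD="0 0 148" python3 plan.py d 84 186 40 94 10 10
```

```text
time: 18.3
position: [500.3, -73.5, 151.1]
force: [0.9, -0.0, -0.3]
finger_force: 0.0
t 18.3 F [ 0.9 -0.  -0.3]
hover [-62. 180.   8.] down [-62. 180.  54.]
84.0 [-2. -7.]
101.0 [ -8. -20.]
118.0 [-11. -31.]
135.0 [-10. -43.]
152.0 [ -5. -55.]
169.0 [  4. -66.]
186.0 [ 17. -73.]
retreat [  5. -73.]
t 18.3 F [ 0.9 -0.  -0.3]
hover [ 49. 487.   8.] down [ 49. 487.  54.]
84.0 [1. 8.]
101.0 [ 7. 20.]
118.0 [10. 31.]
135.0 [10. 43.]
152.0 [ 5. 55.]
169.0 [-4. 66.]
186.0 [-18.  73.]
retreat [-6. 73.]
```

```bash
python3 jog.py '-16 45 0 0 0 0;-31 90 0 0 0 0;-46 135 0 0 0 0;-62 180 8 0 0 0;-62 180 8 0 0 0;-62 180 30 0 0 0;-62 180 54 0 0 0;-62 180 54 0 0 0' |egrep 'pos|force'
python3 jog.py '-2 -7 0 0 0 0;-8 -20 0 0 0 0;-11 -31 0 0 0 0;-10 -43 0 0 0 0;-5 -55 0 0 0 0;4 -66 0 0 0 0;14 -73 0 0 0 0;17 -73 0 0 0 0' |egrep 'pos|force'
python3 jog.py '3 0 0 0 0 0;5 0 0 0 0 0;5 0 0 0 0 0;5 0 0 0 0 0' |egrep 'pos|force'
```

```text
position: [673.6, -135.0, 91.0]
force: [0.3, 1.0, -0.4]
finger_force: 0.0
position: [606.9, -124.2, 97.4]
force: [5.4, -11.2, -0.2]
finger_force: 5.6
position: [606.8, -123.7, 97.4]
force: [4.6, -15.0, 0.7]
finger_force: 7.9
```

```bash
python3 jog.py '6 0 0 0 0 0;6 0 0 0 0 0;6 0 0 0 0 0' |egrep 'pos|force'
python3 jog.py '-12 0 0 0 0 0;-26 0 0 0 0 0;-26 0 0 0 0 0;-26 0 -25 0 0 0;-26 0 -54 0 0 0;-26 0 -54 0 0 0' |egrep 'time|pos|force'
```

```text
position: [606.6, -122.6, 97.5]
force: [4.9, -23.8, 0.0]
finger_force: 11.9
time: 21.92
position: [605.8, -132.5, 150.9]
force: [-0.8, -1.1, 0.0]
finger_force: 0.0
```

```bash
python3 jog.py '46 -29 0 0 0 0;92 -58 0 0 0 0;138 -87 0 0 0 0;183 -117 8 0 0 0;183 -117 8 0 0 0;183 -117 30 0 0 0;183 -117 54 0 0 0;183 -117 54 0 0 0' |egrep 'pos|force'
python3 jog.py '1 8 0 0 0 0;7 20 0 0 0 0;10 31 0 0 0 0;10 43 0 0 0 0;5 55 0 0 0 0;-4 66 0 0 0 0;-14 73 0 0 0 0;-18 73 0 0 0 0' |egrep 'pos|force'
python3 jog.py '-3 0 0 0 0 0;-5 0 0 0 0 0;-5 0 0 0 0 0;-5 0 0 0 0 0' |egrep 'pos|force'
python3 jog.py '-6 0 0 0 0 0;-6 0 0 0 0 0;-6 0 0 0 0 0' |egrep 'pos|force'
python3 jog.py '12 0 0 0 0 0;26 0 0 0 0 0;26 0 0 0 0 0;26 0 -25 0 0 0;26 0 -54 0 0 0;26 0 -54 0 0 0' |egrep 'time|pos|force'
```

```text
position: [485.1, 48.7, 92.5]
force: [-0.7, 1.5, -0.5]
finger_force: 0.0
position: [558.5, 34.2, 93.8]
force: [-3.9, 10.8, -4.9]
finger_force: 5.8
position: [558.5, 33.7, 94.0]
force: [-4.1, 14.9, -7.2]
finger_force: 7.4
position: [558.6, 32.4, 94.2]
force: [-3.3, 23.3, -6.5]
finger_force: 11.7
time: 25.55
position: [562.6, 44.9, 151.1]
force: [0.4, -0.1, -0.6]
finger_force: 0.0
```

```bash
CMD="560 46 148" python3 plan.py v 4 94 48 62 10 10
python3 jog.py '-68 17 0 0 0 0;-130 34 0 0 0 0;-190 50 0 0 0 0;-276 66 0 0 0 0;-276 66 0 0 0 0;-276 66 0 0 0 0' |egrep 'time|pos|force'
python3 - <<'E'
from cell import robot
import cv2,numpy as np
c=robot.camera('side')['color'][...,::-1]; s=robot.camera('scene')['color'][...,::-1]
cv2.imwrite('pics/s4.png',np.hstack([cv2.resize(s[145:265,190:350],(400,300),interpolation=2),cv2.resize(c[140:260,270:410],(400,340),interpolation=2)[:300]]))
E
```

```text
t 25.55 F [ 0.4 -0.1 -0.6]
hover [-271.   63.    8.] down [-271.   63.   86.]
4.0 [-0. -8.]
19.0 [ -4. -20.]
34.0 [ -4. -32.]
49.0 [ -2. -44.]
64.0 [  5. -57.]
79.0 [ 15. -67.]
94.0 [ 29. -74.]
retreat [ 17. -73.]
time: 26.3
position: [624.6, -236.4, 147.0]
force: [-0.9, -0.7, -0.9]
finger_force: 0.0
```

View pics/s4.png

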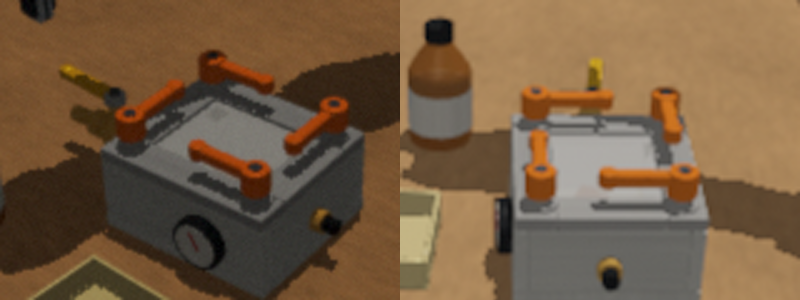

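```bash
cat > chk.py <<'E'
from cell import robot
import numpy as np,cv2
from geo import proj
C=np.array([582.1,-43.7]);W=.107;c,s=np.cos(W),np.sin(W);R=np.array([[c,-s],[s,c]])
XY=dict(a=(55,65),b=(55,-65),c=(-55,-65),d=(-55,65),v=(0,-135));A0=dict(a=90,b=0,c=-90,d=180,v=-90)
for n in['scene','side']:
    cam=robot.camera(n);hsv=cv2.cvtColor(cam['color'],cv2.COLOR_RGB2HSV)
    m=((hsv[...,1]>205)&(hsv[...,0]<14)).astype(np.float32);my=((hsv[...,1]>190)&(hsv[...,0]>18)&(hsv[...,0]<32)).astype(np.float32)
    for k in XY:
        S=C+R@XY[k];z,L,M=(108,58,m) if k!='v' else (75,62,my)
        qs=np.arange(-10,201,2);sc=[]
        for q in qs:
            t=np.radians(A0[k]-q)+W;u=np.array([np.cos(t),np.sin(t)])
            P=np.array([np.r_[S+r*u,z] for r in np.arange(22,L,1.)])
            uv=proj(cam,P).astype(np.float32)
            sc.append(cv2.remap(cv2.GaussianBlur(M,(0,0),1.5),uv[:,:1],uv[:,1:],1).mean())
        sc=np.array(sc);w=np.clip(sc-.85*sc.max(),0,None);i=sc.argmax()
        print(n,k,'best',qs[i],'mean',round((w*qs).sum()/w.sum(),1),round(sc.max(),2))
E
python3 chk.py
```

```text
scene a best 182 mean 181.5 0.91
scene b best 180 mean 180.4 0.95
scene c best 178 mean 178.3 0.93
scene d best 180 mean 180.3 0.93
scene v best 6 mean 6.8 0.85
side a best 6 mean 5.2 0.16
side b best 182 mean 181.4 0.57
side c best 184 mean 189.8 0.21
side d best 180 mean 179.6 0.52
side v best 4 mean 3.9 0.63
```

```bash
python3 jog.py '5 -3 30 0 0 0;5 -3 60 0 0 0;5 -3 86 0 0 0;5 -3 86 0 0 0' |egrep 'pos|force'
python3 jog.py '0 -8 0 0 0 0;-4 -20 0 0 0 0;-4 -32 0 0 0 0;-2 -44 0 0 0 0;5 -57 0 0 0 0;15 -67 0 0 0 0;26 -74 0 0 0 0;29 -74 0 0 0 0' |egrep 'pos|force'
python3 jog.py '3 0 0 0 0 0;3 0 0 0 0 0;3 0 0 0 0 0' |egrep 'pos|force'
python3 jog.py '4 0 0 0 0 0;4 0 0 0 0 0;4 0 0 0 0 0' |egrep 'pos|force'
```

```text
position: [621.2, -222.5, 60.2]
force: [-0.4, 0.7, 0.7]
finger_force: 0.0
position: [551.7, -201.5, 65.3]
force: [4.4, -12.3, -3.5]
finger_force: 6.7
position: [551.6, -201.4, 65.3]
force: [5.0, -14.4, -3.4]
finger_force: 7.4
position: [551.6, -201.1, 65.4]
force: [6.6, -21.0, -4.6]
finger_force: 10.8
```

At its stop. Back off, raise, move clear and check.

```bash
python3 jog.py '-12 0 0 0 0 0;-30 0 0 0 0 0;-30 0 0 0 0 0;-30 0 -40 0 0 0;-30 0 -90 0 0 0;-50 0 -150 0 0 0;-70 0 -180 0 0 0;-70 0 -180 0 0 0' |egrep 'time|pos|force'
python3 jog.py '0 0 0 0 0 0;0 0 0 0 0 0' | egrep 'time|force'
python3 chk.py
```

```text
time: 29.75
position: [550.4, -260.6, 245.4]
force: [-0.3, 0.1, -0.3]
finger_force: 0.0
time: 30.0
force: [0.9, 0.2, 0.2]
finger_force: 0.0
scene a best 182 mean 181.3 0.93
scene b best 180 mean 179.1 0.93
scene c best 178 mean 177.9 0.92
scene d best 180 mean 180.7 0.93
scene v best 92 mean 92.0 0.79
side a best 6 mean 5.2 0.16
side b best 182 mean 181.4 0.59
side c best 182 mean 183.5 0.24
side d best 182 mean 180.2 0.56
side v best 86 mean 85.1 0.5
```

```bash
python3 -c "
from cell import robot
print(robot.close_job())"
```

```text
the job is handed in; nothing more can be done
None
```

The job is handed in at about 30 s: all four levers went round in two quarter-turn passes in the order a, c, b, d and stopped hard (camera angles within about 2° of home in the clear scene view), then the vent handle was pushed shut to its stop.

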